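# Sort the painter's mat into rack, pot box and brush tray

### The job

Clear the green cutting mat at the end of the painting session: lay the two freshly painted discs flat and face up on the slatted drying rack, fully on it and a few millimetres or more apart, stand the two small paint pots upright in the divided plywood box, and lay the brush flat and lengthwise in the long white tray. Leave the palette plate and the big paint jar where they are.

Things in the scene. Friction and masses are not known exactly. Their poses are not given: they have to be found in the camera images.
- disc_a: round wooden souvenir disc, 60 mm diameter, 8 mm thick, about 18 g, with a blue painted face with a turtle on its upper side and a bare wood edge; starts face up on the cutting mat (2 mm thick). The two discs are alike. Origin: centre of its underside; z points out of the painted face
- disc_b: round wooden souvenir disc, 60 mm diameter, 8 mm thick, about 18 g, with a blue painted face with a turtle on its upper side and a bare wood edge; starts face up on the cutting mat (2 mm thick). The two discs are alike. Origin: centre of its underside; z points out of the painted face
- pot_a: small closed paint pot, yellow with a paper label and a white screw lid; body 44 mm diameter, lid 45 mm diameter, 52 mm high in all (the lid is the top 15 mm), about 60 g; starts upright on the cutting mat (2 mm thick). The two pots are alike. Origin: centre of its underside; z points up through the lid
- pot_b: small closed paint pot, yellow with a paper label and a white screw lid; body 44 mm diameter, lid 45 mm diameter, 52 mm high in all (the lid is the top 15 mm), about 60 g; starts upright on the cutting mat (2 mm thick). The two pots are alike. Origin: centre of its underside; z points up through the lid
- brush: flat wash brush lying on the cutting mat (2 mm thick), 150 mm long, 9 mm thick, 35 g: wooden handle 18 mm wide (x from -72 to +16 mm), steel ferrule 28 mm wide (+16 to +46), pale rigid bristles 30 mm wide (+46 to +78). Origin: on its underside, under the handle near the ferrule and the balance point: grip here across the 18 mm. x points along the brush to the bristles, z up
- rack: slatted wooden drying rack, fixed: five pale slats, 14 mm wide, running along its y at 24 mm pitch; 110 mm (x) by 190 mm (y) over all, no rim, slat tops 18 mm above the table. Origin: its centre, at table height; z up. Its yaw is within 0.12 rad of 0 (long side across the robot's view)
- pot_box: low plywood box, fixed, divided into two equal open bays side by side along its y: 90 mm (x) by 150 mm (y) outside, walls and divider 6 mm thick, wall tops 25 mm and inner floor 6 mm above the table. Each bay is 78 (x) by 66 mm (y) inside, its centre 36 mm from the box's centre along +y or -y. Origin: centre of its underside; z up
- brush_tray: long shallow white plastic tray, fixed to the table: 100 mm (x) by 210 mm (y) outside, walls 5 mm thick and 18 mm high, inner floor 5 mm above the table, so 90 by 200 mm inside. Origin: centre of its underside; z up; the long way is its y
- plate: bystander: white china palette plate, 160 mm diameter, 16 mm high at the rim, with dabs of paint and a pale green sponge block on it (31 mm high in all), loose, to the right of the mat. Origin: centre of its underside
- big_jar: bystander: big white paint jar with a white cap, 68 mm diameter, 125 mm high, loose, to the left of the mat. Origin: centre of its underside

How it is judged:
By the outcome, as a careful person would: the job done as asked, in the order asked, and still so for the second after the job is handed in, with the robot touching nothing.
It also fails if it takes over 115 s, if anything falls off the work surface, if the arm or the gripper's body presses on something with over 40 N, if the wrist force passes 120 N, or if a joint passes its speed limit or range.

### The arm

A 7-joint arm with a two-finger parallel gripper is mounted at the origin on the work surface. World frame = base frame: x ahead of the robot, y to its left, z up, the work surface at z = 0. Lengths are in mm, angles in rad, forces in N, time in s.
With the tool pointing down it reaches from about 400 to 875 mm from the base axis. Payload 4.4 kg.
Tool frame: the origin (TCP) lies at the very end of the fingers, on their centre line; the grasp point (between the pads) lies 19 mm behind it; z points along the fingers, y is the line along which they close (so a half turn about z gives the same grasp; the last joint's range is limited). The gripper opens to 85 mm and grips with 20 to 120 N. Pads are 22 mm wide; open, the fingers measure 114 mm over their backs; the gripper's body (76 mm by 85 mm) begins 54 mm behind the grasp point. The pads swing forward as they close: fully open they stand 13 mm farther back than shut.
Start: joints at [-1.228, 0.628, 0.038, 1.517, -0.027, 0.996, -0.02], TCP at [258.359, 596.463, 231.313] pointing down, gripper open.
Joint ranges: [-3.06, 3.06], [-0.37, 2.12], [-1.25, 1.32], [0.18, 2.47], [-1.1, 4.24], [0.23, 1.98], [-2.94, 2.94]. Speed limits (rad/s): [2.57, 2.57, 3.14, 3.14, 3.14, 3.14, 3.14].

### API

Orientations are given as [roll, pitch, yaw] about the fixed x, y, z axes, in that order (R = Rz(yaw) Ry(pitch) Rx(roll)).
In Python, from cell import read_state, get_image, camera_params, finish_job gives the robot as it stands.
- The arm moves only by the tool arm_command, never from a script. Its argument "deltas" is a list of rows, each an object of numbers: "dx", "dy", "dz": the shift along the world's x, y, z in m; "yaw": the turn about the world's z in degrees; "jaw": the opening, from 0 (shut) to 1 (fully open). A call has 1 to 20 rows; each row is the pose to reach, as a shift and turn from the pose commanded when the call began; what a row does not reach only later rows make up. A row lasts 1/10 s, in which the tool goes at most 50 mm and 8.59 degrees, less where a joint would pass 70% of its speed; a pose out of reach is approached as far as the arm can. A call with a gripper value outside its range is refused whole. The fingers move at their own pace and stop on an object; the grip force is fixed at half the most. Time passes only in rows, so rows that repeat a pose let the fingers close. It gives the time, the measured TCP pose, the force, the opening and the grip force at its end, in the units of the state.
- read_state(): the state, without advancing time (a new reading comes with each control period).
- get_image(name): name is "scene" or "top" or "wrist"; returns (picture, depth): 384x512x3 uint8, red, green, blue; 384x512 float32, mm along the optical axis (not along the pixel's ray), 0 where there is no reading.
- camera_params(name): a dict with "camera_matrix" (3x3 intrinsics, pixels), "k1" (the pictures are not rectified: a ray, as slopes to the right and down, at radius r is drawn at 1 + k1 r^2 times it, then the intrinsics apply), "extrinsics" (4x4, takes a point from camera to world coordinates). Camera axes: x right, y down, z forward; pixel columns grow to the right and rows downward; lengths in mm; the calibration is good to about 2 mm. A picture is of the moment at which its call begins: read the wrist's pose just before it. camera_params takes no time and is no camera call; for the wrist camera it gives the pose at the moment of the call.
- finish_job(): hands the job in; it is judged then, once.
The state is a dict: "clock": time; "qpos": joint angles; "qd": joint speeds; "tau": joint torques, N m; "eef_pos": TCP position; "tool_rot": TCP orientation; "force": force on the tool from outside, world axes, zero at the start; "torque": the same for the moment, N m; "width": finger opening in mm; "gripper_force": force on a finger pad.
Only numpy, scipy, OpenCV 4.12 (cv2) and the standard library are available. Lean on these libraries where they do the work, as an engineer would, in place of code of your own. Each camera call takes 0.05 s, during which the arm holds its last target. There are 200 camera calls.

## Working session

There is one attempt and no reset: what is moved stays moved. The work goes in short steps, Python scripts to look and compute and a tool call to move; the robot and the scene stay as the last step left them, time stands still between calls to the robot, and variables do not carry over. Pictures are saved under pics/ and viewed, at most 14 in all, crops included, and the job is handed in when it is done.

Besides the shell and the picture viewer there is one more tool, called as a command line: name --argument value ..., lists and objects as JSON in quotes. arm_command: Moves the arm, as the interface text tells. Its arguments: {"type":"object","properties":{"deltas":{"type":"array"}},"required":["deltas"]}

```bash
ls; mkdir -p pics; cat > h.py <<'E'
import numpy as np, cv2
from cell import *
def grab(n,f=None):
    p=camera_params(n); im,d=get_image(n)
    if f: cv2.imwrite('pics/'+f,cv2.cvtColor(im,cv2.COLOR_RGB2BGR))
    return im,d,p
def rays(p,uv):
    K=np.array(p['camera_matrix']);uv=np.asarray(uv,float).reshape(-1,1,2)
    s=cv2.undistortPoints(uv,K,np.array([p['k1'],0,0,0,0.]))[:,0]
    E=np.array(p['extrinsics']); return E[:3,3],np.c_[s,np.ones(len(s))]@E[:3,:3].T,s
def onplane(p,uv,z):
    o,d,_=rays(p,uv); return o+d*((z-o[2])/d[:,2])[:,None]
def cloud(p,d):
    v,u=np.mgrid[:d.shape[0],:d.shape[1]]
    o,r,_=rays(p,np.c_[u.ravel(),v.ravel()])
    return (o+r*d.reshape(-1,1)).reshape(*d.shape,3)
E
python3 - <<'E'
from h import *
for n in('scene','top'):
    im,d,p=grab(n,n+'0.png'); np.savez(n+'0.npz',im=im,d=d)
    print(n,np.round(p['camera_matrix'],1).tolist(),p['k1'],np.round(p['extrinsics'],3).tolist(),(d>0).mean())
print(read_state())
E
```

```text
pics
scene [[466.0, 0.0, 258.4], [0.0, 466.0, 190.0], [0.0, 0.0, 1.0]] -0.0983223249684892 [[0.826, 0.289, -0.483, 1321.683], [0.563, -0.452, 0.692, -1172.988], [-0.019, -0.844, -0.536, 964.336], [0.0, 0.0, 0.0, 1.0]] 0.9960530598958334
top [[416.4, 0.0, 253.4], [0.0, 416.4, 192.5], [0.0, 0.0, 1.0]] 0.051134214622035275 [[-0.004, -0.997, 0.077, 391.399], [-1.0, 0.006, 0.028, -8.498], [-0.029, -0.077, -0.997, 1172.832], [0.0, 0.0, 0.0, 1.0]] 0.99591064453125
{'clock': 0.1, 'qpos': array([-1.22778519,  0.62920815,  0.03846543,  1.51821876, -0.02700444,
        0.99627372, -0.01998433]), 'qd': array([-0.00076112, -0.00152894,  0.00082713, -0.00270311,  0.0002414 ,
       -0.00036634, -0.00016652]), 'tau': array([ 2.24891919e-03, -5.64532292e+01,  1.23044662e+00, -1.93973529e+01,
        1.13267556e-02,  5.42958209e-03, -3.50151208e-05]), 'eef_pos': array([258.16118859, 595.96873047, 230.52662521]), 'tool_rot': array([-3.14000324e+00,  2.04438693e-05,  2.73277917e+00]), 'force': array([-0.60084925,  0.01298324, -0.10475624]), 'torque': array([-0.00973094,  0.00946576,  0.01884153]), 'gripper_force': 0.0, 'width': 85.44383184111105}
```

View pics/top0.png

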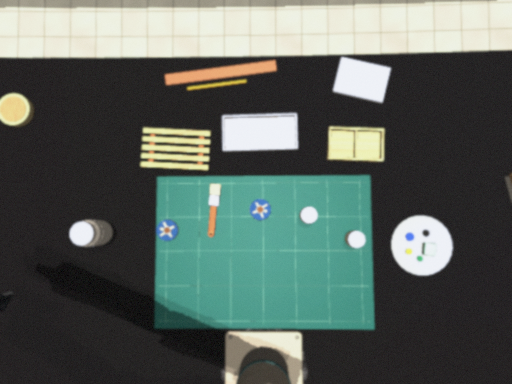

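View pics/scene0.png

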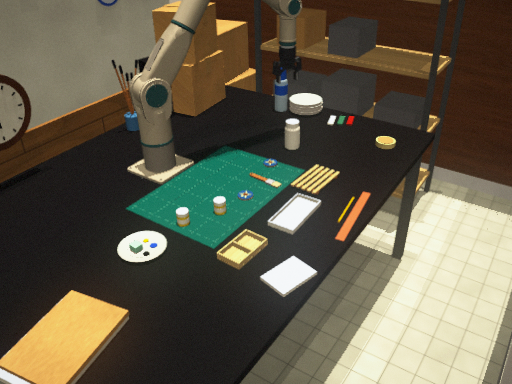

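The top view (up = +x, left = +y) shows these pixel positions:
- rack at (176,149), tray at (260,132), box at (356,144)
- brush from (215,184) to (211,236)
- discs at (168,230) and (261,209), pots at (309,215) and (356,240)
- jar at (85,233), plate at (421,245)

The scene view confirms this layout. Next: coarse positions from both views.

```bash
python3 - <<'E'
from h import *
for n in('scene','top'):
    z=np.load(n+'0.npz');im,d=z['im'],z['d'];p=camera_params(n);C=cloud(p,d)
    hsv=cv2.cvtColor(im,cv2.COLOR_RGB2HSV);H,S,V=[hsv[...,i].astype(int) for i in range(3)]
    R=(C[...,0]>300)&(C[...,0]<900)&(abs(C[...,1])<450)
    masks={'blue':(H>100)&(H<125)&(S>110)&(V>80),'white':(S<50)&(V>150),'orange':(H<16)&(S>130)&(V>100),'wood':(H>18)&(H<35)&(S>50)&(V>120)}
    for k,m in masks.items():
        num,L,st,ce=cv2.connectedComponentsWithStats((m&R).astype(np.uint8))
        for i in range(1,num):
            if st[i,4]<25: continue
            P=C[L==i]; P=P[np.isfinite(P).all(1)]
            print(n,k,st[i,4],np.round(ce[i]).astype(int),'med',np.round(np.median(P,0)).astype(int),'min',np.round(np.percentile(P,3,0)).astype(int),'max',np.round(np.percentile(P,97,0)).astype(int))
E
```

```text
scene blue 44 [246 195] med [442  -1   8] min [412 -18   3] max [461  36  14]
scene white 28 [291 123] med [378 440 124] min [353 422 120] max [397 449 128]
scene white 30 [270 181] med [460 138   8] min [445 121   2] max [477 161  15]
scene white 1014 [294 212] med [648   9   5] min [603 -97  -1] max [703 112  20]
scene white 84 [219 200] med [ 418 -125   52] min [ 346 -145    0] max [438 -43  56]
scene white 86 [182 211] med [ 355 -252   55] min [ 335 -268   50] max [ 373 -228   59]
scene white 501 [153 244] med [ 353 -401   11] min [ 304 -448    3] max [ 409 -354   32]
scene white 1186 [288 275] med [ 802 -285   13] min [ 746 -349    8] max [ 854 -215   17]
scene white 710 [353 346] med [ 879  185 -750] min [ 859  -29 -759] max [ 899  430 -740]
scene orange 44 [258 177] med [403 139   9] min [363 130   4] max [439 151  12]
scene orange 523 [352 216] med [832 100   3] min [803 -35  -2] max [858 272   7]
scene wood 273 [292 137] med [388 428  62] min [359 415   7] max [409 448 118]
scene wood 591 [315 178] med [606 251  15] min [536 157  -4] max [661 359  21]
scene wood 38 [276 184]
[... 2241 characters left out ...]
34 [212 221] med [402 140  11] min [366 132   7] max [439 149  15]
top wood 230 [217  84] med [794 128   6] min [781  50  -3] max [808 210  11]
top wood 438 [176 132] med [655 240  17] min [644 149  -1] max [669 332  23]
top wood 1664 [356 144] med [ 614 -258    8] min [ 570 -332    1] max [ 662 -186   27]
top wood 437 [176 140] med [631 242  17] min [621 152  -2] max [646 333  22]
top wood 437 [175 148] med [607 246  17] min [597 154  -2] max [621 335  22]
top wood 436 [174 157] med [583 247  17] min [573 154  -3] max [596 336  22]
top wood 439 [174 165] med [559 249  17] min [549 158  -2] max [571 338  22]
top wood 31 [408 251] med [ 319 -397    9] min [ 314 -404    5] max [ 334 -352  130]
```

arm_command --deltas '[{"dx": 0.12, "dy": -0.33, "dz": 0.05, "yaw": -66.6}, {"dx": 0.12, "dy": -0.33, "dz": 0.05, "yaw": -66.6}, {"dx": 0.12, "dy": -0.33, "dz": 0.05, "yaw": -66.6}, {"dx": 0.12, "dy": -0.33, "dz": 0.05, "yaw": -66.6}, {"dx": 0.12, "dy": -0.33, "dz": 0.05, "yaw": -66.6}, {"dx": 0.12, "dy": -0.33, "dz": 0.05, "yaw": -66.6}, {"dx": 0.12, "dy": -0.33, "dz": 0.05, "yaw": -66.6}, {"dx": 0.12, "dy": -0.33, "dz": 0.05, "yaw": -66.6}, {"dx": 0.12, "dy": -0.33, "dz": 0.05, "yaw": -66.6}, {"dx": 0.12, "dy": -0.33, "dz": 0.05, "yaw": -66.6}, {"dx": 0.12, "dy": -0.33, "dz": 0.05, "yaw": -66.6}]'

```text
invalid input at $.deltas[0]: expected keys dx, dy, dz, yaw, jaw
```

```bash
python3 - <<'E'
from h import *
im,d,p=grab('wrist','w1.png'); np.savez('w1.npz',im=im,d=d,**{k:np.array(v) for k,v in p.items()})
print({k:np.round(v,3).tolist() for k,v in p.items()}); s=read_state(); print(s['eef_pos'],s['tool_rot'],s['qpos'],s['clock'])
E
```

```text
{'camera_matrix': [[326.85, 0.0, 254.426], [0.0, 326.85, 192.42], [0.0, 0.0, 1.0]], 'k1': -0.028, 'extrinsics': [[0.398, 0.869, 0.293, 181.665], [0.918, -0.376, -0.129, 628.784], [-0.002, 0.321, -0.947, 372.929], [0.0, 0.0, 0.0, 1.0]]}
[258.18205547 596.01668396 230.59913783] [-3.14013975e+00  6.76116591e-05  2.73279055e+00] [-1.2278077   0.62914405  0.03846172  1.51812184 -0.02693726  0.99629902
 -0.02003726] 0.15
```

View pics/w1.png

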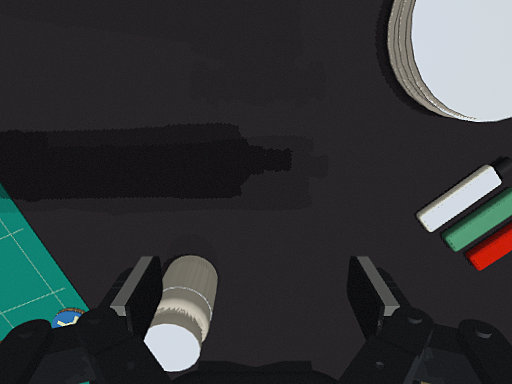

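arm_command --deltas '[{"dx": 0.22, "dy": -0.345, "dz": 0.08, "yaw": -66.6, "jaw": 1}, {"dx": 0.22, "dy": -0.345, "dz": 0.08, "yaw": -66.6, "jaw": 1}, {"dx": 0.22, "dy": -0.345, "dz": 0.08, "yaw": -66.6, "jaw": 1}, {"dx": 0.22, "dy": -0.345, "dz": 0.08, "yaw": -66.6, "jaw": 1}, {"dx": 0.22, "dy": -0.345, "dz": 0.08, "yaw": -66.6, "jaw": 1}, {"dx": 0.22, "dy": -0.345, "dz": 0.08, "yaw": -66.6, "jaw": 1}, {"dx": 0.22, "dy": -0.345, "dz": 0.08, "yaw": -66.6, "jaw": 1}, {"dx": 0.22, "dy": -0.345, "dz": 0.08, "yaw": -66.6, "jaw": 1}, {"dx": 0.22, "dy": -0.345, "dz": 0.08, "yaw": -66.6, "jaw": 1}, {"dx": 0.22, "dy": -0.345, "dz": 0.08, "yaw": -66.6, "jaw": 1}, {"dx": 0.22, "dy": -0.345, "dz": 0.08, "yaw": -66.6, "jaw": 1}, {"dx": 0.22, "dy": -0.345, "dz": 0.08, "yaw": -66.6, "jaw": 1}]'

```text
clock: 1.35
eef_pos: [477.1, 253.2, 310.7]
tool_rot: [-3.14, -0.0, 1.573]
force: [-0.3, -0.2, -0.6]
width: 85.7
gripper_force: 0.0
```

```bash
python3 - <<'E'
from h import *
im,d,p=grab('wrist','w2.png'); np.savez('w2.npz',im=im,d=d,**{k:np.array(v) for k,v in p.items()})
s=read_state(); print(s['eef_pos'],s['tool_rot'],s['qpos'],s['clock'])
E
```

```text
[477.12397512 253.22030228 310.74684012] [-3.14015353e+00 -2.91833144e-04  1.57367190e+00] [-0.81680879  0.40779179  0.40322372  1.72411501 -0.18163822  1.04764821
 -0.34898505] 1.4
```

View pics/w2.png

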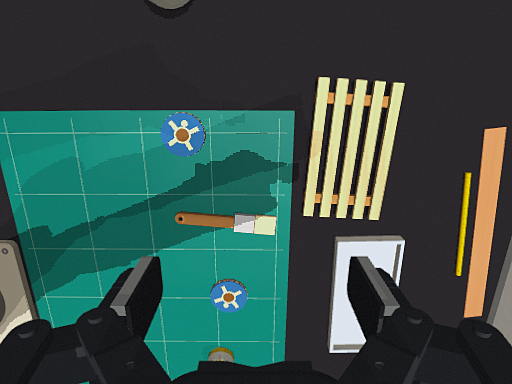

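The wrist view shows discs at (183,134) and (229,296), and the brush from (177,218) to (275,225). The rack spans (304–403, 78–219) and the tray (331–403, 236–353). I'll take a second wrist view for the pots and box.

arm_command --deltas '[{"dx": 0.01, "dy": -0.33, "dz": 0.0, "yaw": 0, "jaw": 1}, {"dx": 0.01, "dy": -0.33, "dz": 0.0, "yaw": 0, "jaw": 1}, {"dx": 0.01, "dy": -0.33, "dz": 0.0, "yaw": 0, "jaw": 1}, {"dx": 0.01, "dy": -0.33, "dz": 0.0, "yaw": 0, "jaw": 1}, {"dx": 0.01, "dy": -0.33, "dz": 0.0, "yaw": 0, "jaw": 1}, {"dx": 0.01, "dy": -0.33, "dz": 0.0, "yaw": 0, "jaw": 1}, {"dx": 0.01, "dy": -0.33, "dz": 0.0, "yaw": 0, "jaw": 1}, {"dx": 0.01, "dy": -0.33, "dz": 0.0, "yaw": 0, "jaw": 1}, {"dx": 0.01, "dy": -0.33, "dz": 0.0, "yaw": 0, "jaw": 1}, {"dx": 0.01, "dy": -0.33, "dz": 0.0, "yaw": 0, "jaw": 1}]'

```text
clock: 2.4
eef_pos: [488.5, -76.2, 311.0]
tool_rot: [-3.141, -0.001, 1.574]
force: [0.8, -0.3, 0.3]
width: 85.4
gripper_force: 0.0
```

```bash
cat >> h.py <<'E'
def hsvm(im):
    h=cv2.cvtColor(im,cv2.COLOR_RGB2HSV).astype(int); return h[...,0],h[...,1],h[...,2]
def report(n,im,d,p,mn=60):
    C=cloud(p,d);H,S,V=hsvm(im)
    R=(C[...,0]>300)&(C[...,0]<730)&(abs(C[...,1])<450)&(C[...,2]>-20)&(C[...,2]<70)
    M={'blue':((H>98)&(H<125)&(S>110)&(V>60),10),'white':((S<45)&(V>150),None),'orange':((H<16)&(S>130)&(V>90),11),'wood':((H>18)&(H<38)&(S>40)&(V>110),None)}
    for k,(m,z) in M.items():
        m=(m&R).astype(np.uint8)
        for c in cv2.findContours(m,cv2.RETR_EXTERNAL,cv2.CHAIN_APPROX_NONE)[0]:
            if cv2.contourArea(c)<mn: continue
            mm=np.zeros(m.shape,np.uint8);cv2.drawContours(mm,[c],-1,1,-1)
            P=C[(mm>0)&(d>0)]; zz=np.percentile(P[:,2],[10,50,90])
            pz=z if z else zz[1] if k!='wood' else zz[1]
            W=onplane(p,c.reshape(-1,2),pz)[:,:2].astype(np.float32)
            (cx,cy),(a,b),t=cv2.minAreaRect(W)
            print(n,k,'px',np.round(c.reshape(-1,2).mean(0)).astype(int),'z%',np.round(zz,1),'rect',round(cx,1),round(cy,1),round(a,1),round(b,1),'ang',round(t,1),'@z',round(pz,1))
E
python3 - <<'E'
from h import *
im,d,p=grab('wrist','w3.png'); np.savez('w3.npz',im=im,d=d,**{k:np.array(v) for k,v in p.items()})
s=read_state(); print(s['eef_pos'],s['clock'])
for f in('w2','w3'):
    z=np.load(f+'.npz'); report(f,z['im'],z['d'],z)
E
```

```text
[488.51242783 -76.15856605 311.00537795] 2.45
w2 blue px [228 296] z% [ 9.1 10.1 11.3] rect 433.6 8.7 58.2 57.5 ang 0.4 @z 10
w2 blue px [182 134] z% [ 8.9 10.1 11.1] rect 378.0 267.7 58.6 58.1 ang 85.1 @z 10
w2 white px [362 288] z% [ 3.8  5.1 17.8] rect 656.5 -2.0 104.0 217.9 ang 1.2 @z 5.1
w2 white px [244 224] z% [ 9.8 10.9 12. ] rect 460.3 136.8 27.2 29.1 ang 85.4 @z 10.9
w2 orange px [205 220] z% [ 9.7 10.8 11.9] rect 401.9 142.8 17.8 86.0 ang 84.4 @z 11
w2 orange px [182 135] z% [ 9.5 10.5 11.7] rect 377.6 268.0 16.3 14.8 ang 0.1 @z 11
w2 wood px [222 352] z% [ 4.   7.8 11.2] rect 419.7 -109.1 19.8 38.9 ang 80.5 @z 7.8
w2 wood px [264 225] z% [ 9.3 10.4 11.4] rect 490.9 134.9 29.8 31.5 ang 84.8 @z 10.4
w2 wood px [386 151] z% [16.2 17.6 18.7] rect 653.8 242.1 189.5 15.1 ang 86.9 @z 17.6
w2 wood px [369 149] z% [16.2 17.6 18.7] rect 629.8 243.9 190.1 14.9 ang 86.7 @z 17.6
w2 wood px [351 148] z% [16.2 17.6 18.7] rect 605.7 245.2 189.8 14.9 ang 86.6 @z 17.6
w2 wood px [333 147] z% [16.2 17.6 18.7] rect 581.7 246.6 189.6 14.8 ang 86.6 @z 17.6
w2 wood px [316 146] z% [16.4 17.6 18
[... 192 characters left out ...]
8.1 ang 86.8 @z 10
w3 white px [178 339] z% [ 6.5  8.5 14.4] rect 358.1 -404.5 96.1 114.0 ang 86.4 @z 8.5
w3 white px [166 272] z% [53.  54.1 55. ] rect 365.2 -248.4 42.5 18.6 ang 89.7 @z 54.1
w3 white px [200 188] z% [52.9 54.  54.9] rect 416.9 -124.2 42.8 42.0 ang 0.2 @z 54.0
w3 white px [216  73] z% [ 8.8 10.2 11.3] rect 437.4 17.8 15.2 33.4 ang 71.6 @z 10.2
w3 white px [394  91] z% [ 3.6  4.8 17. ] rect 656.6 1.5 104.0 204.7 ang 1.1 @z 4.8
w3 orange px [213  81] z% [ 9.1 10.4 11.6] rect 433.8 7.6 15.5 14.7 ang 0.0 @z 11
w3 wood px [154 333] z% [ 7.9  8.9 10.2] rect 318.6 -396.8 17.8 15.3 ang 84.5 @z 8.9
w3 wood px [338 257] z% [ 4.8  6.2 24.8] rect 618.3 -265.4 166.9 98.1 ang 87.6 @z 6.2
```

View pics/w3.png

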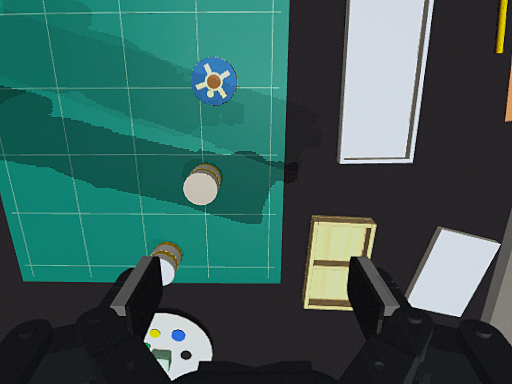

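```bash
python3 - <<'E'
from h import *
def rim(P,lo,hi,box):
    m=(P[...,2]>lo)&(P[...,2]<hi)&(P[...,0]>box[0])&(P[...,0]<box[1])&(P[...,1]>box[2])&(P[...,1]<box[3])
    q=P[m][:,:2].astype(np.float32); return len(q),[np.round(v,1).tolist() for v in cv2.minAreaRect(q)]
for f in('w2','w3','top','scene'):
    if f[0]=='w': z=np.load(f+'.npz'); p=z
    else: z=np.load(f+'0.npz'); p=camera_params(f)
    C=cloud(p,z['d'])
    C[...,:][z['d']==0]=-1e4
    print(f,'box',rim(C,21,30,(555,675,-345,-170)),'tray',rim(C,14,22,(590,715,-115,125)),'pot2',rim(C,50,60,(310,390,-300,-200)),'pot1',rim(C,50,60,(380,460,-170,-80)))
E
```

```text
w2 box (0, [[0.0, 0.0], [0.0, 0.0], 0.0]) tray (958, [[651.6, 7.3], [101.5, 211.3], 0.8]) pot2 (0, [[0.0, 0.0], [0.0, 0.0], 0.0]) pot1 (0, [[0.0, 0.0], [0.0, 0.0], 0.0])
w3 box (1139, [[613.6, -258.8], [151.3, 89.5], 87.2]) tray (1879, [[651.8, 2.0], [102.4, 199.3], 1.2]) pot2 (293, [[364.6, -247.5], [19.3, 43.7], 2.1]) pot1 (905, [[417.1, -124.0], [43.7, 43.7], 45.8])
top box (434, [[614.5, -258.8], [151.2, 90.7], 87.3]) tray (396, [[652.7, 6.7], [100.8, 209.9], 1.2]) pot2 (221, [[353.9, -247.0], [42.6, 41.5], 47.5]) pot1 (212, [[418.3, -125.2], [43.1, 40.0], 89.7])
scene box (335, [[615.7, -259.5], [156.3, 96.3], 87.0]) tray (207, [[654.6, 5.3], [104.0, 218.5], 0.5]) pot2 (89, [[354.6, -249.6], [42.1, 47.3], 59.2]) pot1 (75, [[419.6, -126.1], [44.3, 44.5], 21.0])
```

arm_command --deltas '[{"dx": -0.055, "dy": 0.084, "dz": -0.1, "yaw": 0, "jaw": 0.9}, {"dx": -0.055, "dy": 0.084, "dz": -0.1, "yaw": 0, "jaw": 0.9}, {"dx": -0.055, "dy": 0.084, "dz": -0.26, "yaw": 0, "jaw": 0.9}, {"dx": -0.055, "dy": 0.084, "dz": -0.26, "yaw": 0, "jaw": 0.9}, {"dx": -0.055, "dy": 0.084, "dz": -0.26, "yaw": 0, "jaw": 0.9}, {"dx": -0.055, "dy": 0.084, "dz": -0.26, "yaw": 0, "jaw": 0.9}, {"dx": -0.055, "dy": 0.084, "dz": -0.26, "yaw": 0, "jaw": 0.9}, {"dx": -0.055, "dy": 0.084, "dz": -0.26, "yaw": 0, "jaw": 0.9}, {"dx": -0.055, "dy": 0.084, "dz": -0.26, "yaw": 0, "jaw": 0.9}]'

```text
clock: 3.35
eef_pos: [435.4, 5.5, 53.2]
tool_rot: [3.137, 0.0, 1.571]
force: [0.4, 1.3, 0.5]
width: 77.0
gripper_force: 0.0
```

```bash
python3 - <<'E'
from h import *
s=read_state(); print(s['eef_pos'],s['tool_rot'],s['clock'],s['width'])
im,d,p=grab('wrist','w4.png'); C=cloud(p,d)
# finger tips: lowest dark points near tool
H,S,V=hsvm(im)
m=(C[...,2]>20)&(C[...,2]<200)&(d>0)&(abs(C[...,1]-s['eef_pos'][1])<15)
q=C[m]; print(len(q), np.round(np.percentile(q[:,2],[0,1,5]),1)); 
for sg in(-1,1):
    a=q[(q[:,0]-s['eef_pos'][0])*sg>0]; a=a[a[:,2]<np.percentile(a[:,2],20)]; print(np.round(a.min(0)),np.round(a.max(0)))
report('w4',im,d,p)
E
```

```text
[435.41117138   5.46818191  53.23932134] [3.13696931e+00 2.29327374e-04 1.57080924e+00] 3.35 77.0353529760456
24021 [62.4 67.6 76.3]
[382.  -6.  62.] [397.  18.  99.]
[472.  -6.  62.] [487.  17.  99.]
w4 blue px [254 217] z% [ 9.2 10.  10.8] rect 434.3 7.7 58.6 58.9 ang 27.2 @z 10
w4 white px [507 323] z% [ 4.7 17.2 18.1] rect 605.9 -69.1 11.3 65.3 ang 15.4 @z 17.2
w4 white px [364   8] z% [ 9.4 10.3 11.1] rect 490.2 123.5 29.8 8.3 ang 0.6 @z 10.3
w4 white px [304   5] z% [10.  10.8 11.8] rect 459.3 124.6 30.2 5.5 ang 0.3 @z 10.8
w4 orange px [253 220] z% [ 9.7 10.5 11.2] rect 434.5 7.6 16.7 17.2 ang 89.9 @z 11
w4 wood px [234 358] z% [ 3.3  6.6 10.3] rect 420.1 -105.1 12.5 37.0 ang 80.7 @z 6.6
w4 wood px [253 220] z% [ 9.6 10.3 11.1] rect 434.3 6.4 38.9 41.0 ang 71.9 @z 10.3
w4 wood px [363  14] z% [ 8.   9.4 10.4] rect 490.0 122.8 32.0 10.2 ang 0.6 @z 9.4
```

View pics/w4.png

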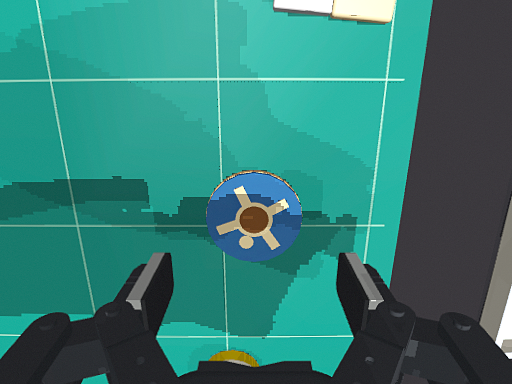

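The disc is centred under the tool at (254,216). The open tips stand 9 mm behind the TCP, as the text implies. I'll descend and grip.

arm_command --deltas '[{"dx": -0.001, "dy": 0.002, "dz": -0.03, "yaw": 0, "jaw": 0.9}, {"dx": -0.001, "dy": 0.002, "dz": -0.054, "yaw": 0, "jaw": 0.9}, {"dx": -0.001, "dy": 0.002, "dz": -0.054, "yaw": 0, "jaw": 0.9}, {"dx": -0.001, "dy": 0.002, "dz": -0.054, "yaw": 0, "jaw": 0.9}, {"dx": -0.001, "dy": 0.002, "dz": -0.054, "yaw": 0, "jaw": 0.5}, {"dx": -0.001, "dy": 0.002, "dz": -0.054, "yaw": 0, "jaw": 0.5}, {"dx": -0.001, "dy": 0.002, "dz": -0.054, "yaw": 0, "jaw": 0.5}, {"dx": -0.001, "dy": 0.002, "dz": -0.054, "yaw": 0, "jaw": 0.5}]'

```text
clock: 4.2
eef_pos: [437.5, 8.0, 3.7]
tool_rot: [-3.138, -0.002, 1.566]
force: [-1.9, 1.0, 12.9]
width: 55.7
gripper_force: 60.6
```

```bash
python3 - <<'E'
from h import *
im,d,p=grab('wrist','w5.png'); C=cloud(p,d);report('w5',im,d,p)
m=(C[...,2]>-20)&(C[...,2]<40)&(d>0)&(abs(C[...,1]-8)<12)&(hsvm(im)[2]<70)
q=C[m];print(np.round(np.percentile(q[:,2],[0,1,5,20]),1))
cv2.imwrite('pics/w5c.png',cv2.resize(cv2.cvtColor(im[180:380,100:420],cv2.COLOR_RGB2BGR),None,fx=2,fy=2))
s=read_state();print(s['eef_pos'],s['force'],s['width'],s['torque'])
E
```

```text
w5 blue px [255 261] z% [ 9.2 10.  10.8] rect 436.9 8.0 59.7 55.9 ang 89.8 @z 10
w5 orange px [254 266] z% [ 9.8 10.5 11.2] rect 436.7 7.9 16.8 17.1 ang 89.9 @z 11
w5 wood px [253 267] z% [ 9.6 10.3 11.1] rect 436.6 6.6 38.9 41.5 ang 71.8 @z 10.3
w5 wood px [397   2] z% [ 6.4  8.7 10. ] rect 491.0 118.8 29.6 2.1 ang 0.4 @z 8.7
[-2.  -1.5 -1.1 -0.5]
[437.56798784   8.00721368   3.71083507] [-1.44036731  0.56471605 12.37592768] 55.59992714431313 [ 0.14548467  0.3451574  -0.01973799]
```

View pics/w5c.png

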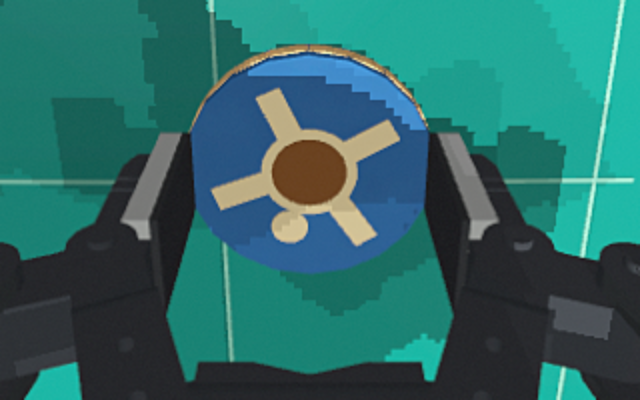

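The tips came down on the disc's rim instead of beside it (blue shows only 56 mm wide between the pads). I'll lift, open, go lower and check the height before closing.

arm_command --deltas '[{"dx": 0.002, "dy": 0.0005, "dz": 0.02, "yaw": 0, "jaw": 0.5}, {"dx": 0.002, "dy": 0.0005, "dz": 0.02, "yaw": 0, "jaw": 0.9}, {"dx": 0.002, "dy": 0.0005, "dz": 0.02, "yaw": 0, "jaw": 0.9}, {"dx": 0.002, "dy": 0.0005, "dz": 0.02, "yaw": 0, "jaw": 0.9}, {"dx": 0.002, "dy": 0.0005, "dz": 0.0, "yaw": 0, "jaw": 0.88}, {"dx": 0.002, "dy": 0.0005, "dz": -0.0015, "yaw": 0, "jaw": 0.88}, {"dx": 0.002, "dy": 0.0005, "dz": -0.0015, "yaw": 0, "jaw": 0.88}, {"dx": 0.002, "dy": 0.0005, "dz": -0.0015, "yaw": 0, "jaw": 0.88}]'

```text
clock: 5.05
eef_pos: [438.3, 7.3, -0.1]
tool_rot: [-3.134, 0.001, 1.569]
force: [-0.5, -0.1, -0.1]
width: 75.6
gripper_force: 0.0
```

```bash
cat >> h.py <<'E'
def tips(C,im,d,y,hw=12,lo=-5,hi=40):
    m=(C[...,2]>lo)&(C[...,2]<hi)&(d>0)&(abs(C[...,1]-y)<hw)&(hsvm(im)[2]<70)&(hsvm(im)[1]<90)
    q=C[m];return len(q),np.round(np.percentile(q[:,2],[0,1,5]),1)
E
python3 - <<'E'
from h import *
s=read_state();print(s['eef_pos'],s['force'],s['width'])
im,d,p=grab('wrist','w6.png'); C=cloud(p,d);report('w6',im,d,p)
print(tips(C,im,d,8))
E
```

```text
[ 4.38289736e+02  7.32101929e+00 -9.79199036e-02] [-0.50450437 -0.08385061 -0.11728742] 75.60148672890637
w6 blue px [261 266] z% [ 9.2 10.  10.8] rect 440.6 6.8 59.2 58.8 ang 62.0 @z 10
w6 white px [372 302] z% [45.4 46.2 46.6] rect 479.6 16.2 3.4 4.8 ang 89.8 @z 46.2
w6 orange px [260 271] z% [ 9.8 10.5 11.2] rect 440.4 6.7 17.2 17.1 ang 1.4 @z 11
w6 wood px [259 272] z% [ 9.7 10.4 11.1] rect 440.2 5.4 39.0 41.7 ang 72.6 @z 10.4
(5703, array([-2.4, -1.4, -1. ]))
```

arm_command --deltas '[{"dx": 0.002, "dy": -0.0005, "dz": 0.0, "yaw": 0, "jaw": 0.88}, {"dx": 0.002, "dy": -0.0005, "dz": -0.002, "yaw": 0, "jaw": 0.81}, {"dx": 0.002, "dy": -0.0005, "dz": -0.002, "yaw": 0, "jaw": 0.81}, {"dx": 0.002, "dy": -0.0005, "dz": -0.002, "yaw": 0, "jaw": 0.81}]'

```text
clock: 5.5
eef_pos: [440.1, 7.6, -2.2]
tool_rot: [-3.133, 0.0, 1.57]
force: [0.1, 0.5, -0.4]
width: 69.1
gripper_force: 0.0
```

arm_command --deltas '[{"dx": 0, "dy": 0, "dz": 0, "yaw": 0, "jaw": 0.5}, {"dx": 0, "dy": 0, "dz": 0, "yaw": 0, "jaw": 0.5}, {"dx": 0, "dy": 0, "dz": 0, "yaw": 0, "jaw": 0.5}, {"dx": 0, "dy": 0, "dz": 0, "yaw": 0, "jaw": 0.5}]'

```text
clock: 5.9
eef_pos: [440.2, 7.6, -1.5]
tool_rot: [-3.134, -0.0, 1.57]
force: [-2.2, 0.7, 10.4]
width: 57.4
gripper_force: 61.3
```

```bash
python3 - <<'E'
from h import *
im,d,p=grab('wrist','w7.png'); C=cloud(p,d);report('w7',im,d,p)
print(tips(C,im,d,8))
cv2.imwrite('pics/w7c.png',cv2.resize(cv2.cvtColor(im[180:380,100:420],cv2.COLOR_RGB2BGR),None,fx=2,fy=2))
E
```

```text
w7 blue px [255 268] z% [ 9.2 10.  10.8] rect 439.5 6.9 59.6 57.3 ang 89.8 @z 10
w7 orange px [254 273] z% [ 9.8 10.5 11.2] rect 439.3 6.7 17.5 17.0 ang 0.3 @z 11
w7 wood px [252 274] z% [ 9.7 10.4 11.1] rect 438.8 5.5 38.9 41.2 ang 72.6 @z 10.4
(5638, array([-2.3, -1.4, -1. ]))
```

View pics/w7c.png

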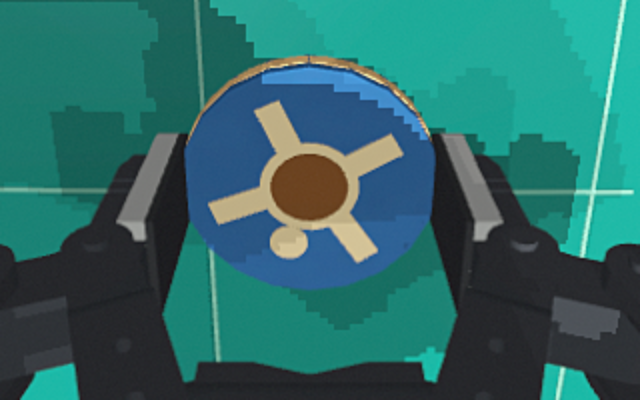

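arm_command --deltas '[{"dx": 0, "dy": 0, "dz": 0.01, "yaw": 0, "jaw": 0.5}, {"dx": 0, "dy": 0, "dz": 0.03, "yaw": 0, "jaw": 0.5}, {"dx": 0, "dy": 0, "dz": 0.04, "yaw": 0, "jaw": 0.5}, {"dx": 0, "dy": 0, "dz": 0.04, "yaw": 0, "jaw": 0.5}]'

```text
clock: 6.35
eef_pos: [440.8, 7.6, 38.7]
tool_rot: [-3.135, 0.001, 1.571]
force: [0.8, 0.6, -1.0]
width: 56.8
gripper_force: 63.8
```

```bash
python3 - <<'E'
from h import *
s=read_state();print(s['eef_pos'],s['force'],s['width'])
im,d,p=grab('wrist','w8.png'); C=cloud(p,d);report('w8',im,d,p)
print(tips(C,im,d,8,lo=20,hi=60))
E
```

```text
[440.76428722   7.58180684  38.65302089] [ 0.84025139  0.62594134 -0.97889295] 56.77952037873725
w8 blue px [254 268] z% [49.2 50.  50.8] rect 439.9 -18.3 74.7 78.4 ang 0.2 @z 10
w8 white px [509 358] z% [16.3 17.6 18.3] rect 604.7 -80.9 6.6 38.9 ang 15.5 @z 17.6
w8 white px [365   8] z% [ 9.3 10.2 11.1] rect 490.5 122.8 30.8 7.6 ang 0.5 @z 10.2
w8 white px [298   4] z% [ 9.8 10.8 11.8] rect 459.2 124.0 29.8 4.6 ang 0.1 @z 10.8
w8 orange px [254 273] z% [49.8 50.5 51.2] rect 439.6 -19.1 22.7 22.4 ang 24.4 @z 11
w8 wood px [252 274] z% [49.7 50.4 51.1] rect 439.5 5.5 38.7 41.6 ang 72.6 @z 50.4
w8 wood px [355  15] z% [ 7.3  9.2 10.4] rect 489.3 119.9 6.9 31.7 ang 76.9 @z 9.2
(738, array([44. , 46.6, 49.5]))
```

Disc lifted level (top at z 50, so its bottom is 3.3 mm above the TCP). Carrying it to the rack.

arm_command --deltas '[{"dx": 0, "dy": 0.0, "dz": 0.04, "yaw": 0, "jaw": 0.5}, {"dx": 0.03, "dy": 0.036, "dz": 0.04, "yaw": 0, "jaw": 0.5}, {"dx": 0.06, "dy": 0.07, "dz": 0.04, "yaw": 0, "jaw": 0.5}, {"dx": 0.09, "dy": 0.105, "dz": 0.04, "yaw": 0, "jaw": 0.5}, {"dx": 0.12, "dy": 0.14, "dz": 0.04, "yaw": 0, "jaw": 0.5}, {"dx": 0.15, "dy": 0.175, "dz": 0.04, "yaw": 0, "jaw": 0.5}, {"dx": 0.163, "dy": 0.193, "dz": 0.03, "yaw": 0, "jaw": 0.5}, {"dx": 0.163, "dy": 0.193, "dz": 0.01, "yaw": 0, "jaw": 0.5}, {"dx": 0.163, "dy": 0.193, "dz": -0.01, "yaw": 0, "jaw": 0.5}, {"dx": 0.163, "dy": 0.193, "dz": -0.018, "yaw": 0, "jaw": 0.5}, {"dx": 0.163, "dy": 0.193, "dz": -0.018, "yaw": 0, "jaw": 0.5}, {"dx": 0.163, "dy": 0.193, "dz": -0.018, "yaw": 0, "jaw": 0.5}]'

```text
clock: 7.6
eef_pos: [603.4, 200.1, 19.9]
tool_rot: [-3.134, 0.0, 1.57]
force: [-0.7, 0.2, 0.7]
width: 57.2
gripper_force: 64.1
```

```bash
python3 - <<'E'
from h import *
s=read_state();print(s['eef_pos'],s['force'],s['width'])
im,d,p=grab('wrist','w9.png'); C=cloud(p,d);report('w9',im,d,p)
E
```

```text
[603.41631794 200.11287069  19.94415458] [-0.70743151  0.19775472  0.74308934] 57.193561207646525
w9 blue px [255 267] z% [30.4 31.2 31.9] rect 602.6 186.4 69.2 66.1 ang 89.9 @z 10
w9 white px [ 17 338] z% [10.3 11.  11.6] rect 462.4 136.9 32.3 24.5 ang 74.5 @z 11.0
w9 wood px [ 48 327] z% [ 8.7 10.  10.8] rect 480.0 147.4 16.2 7.0 ang 44.3 @z 10.0
w9 wood px [253 274] z% [30.8 31.5 32.3] rect 602.3 197.9 38.8 41.7 ang 72.6 @z 31.5
w9 wood px [374 125] z% [16.9 17.8 18.6] rect 654.9 257.6 112.8 13.6 ang 86.8 @z 17.8
w9 wood px [321 117] z% [17.  17.8 18.7] rect 631.1 261.8 104.1 13.8 ang 86.6 @z 17.8
w9 wood px [266 101] z% [17.  17.8 18.7] rect 607.7 270.5 86.4 13.6 ang 86.8 @z 17.8
w9 wood px [210 110] z% [17.  17.9 18.7] rect 583.5 265.6 96.3 13.5 ang 86.7 @z 17.9
w9 wood px [155 109] z% [17.  17.9 18.7] rect 559.5 267.7 92.5 13.8 ang 86.8 @z 17.9
```

arm_command --deltas '[{"dx": 0, "dy": 0, "dz": -0.005, "yaw": 0, "jaw": 0.5}, {"dx": 0, "dy": 0, "dz": -0.005, "yaw": 0, "jaw": 0.5}, {"dx": 0, "dy": 0, "dz": -0.005, "yaw": 0, "jaw": 0.5}, {"dx": 0, "dy": 0, "dz": -0.005, "yaw": 0, "jaw": 0.9}, {"dx": 0, "dy": 0, "dz": -0.005, "yaw": 0, "jaw": 0.9}, {"dx": 0, "dy": 0, "dz": -0.005, "yaw": 0, "jaw": 0.9}, {"dx": 0, "dy": 0, "dz": -0.005, "yaw": 0, "jaw": 0.9}, {"dx": 0, "dy": 0, "dz": 0.03, "yaw": 0, "jaw": 0.9}, {"dx": 0, "dy": 0, "dz": 0.08, "yaw": 0, "jaw": 0.9}, {"dx": 0, "dy": 0, "dz": 0.1, "yaw": 0, "jaw": 0.9}, {"dx": -0.1, "dy": 0.03, "dz": 0.1, "yaw": 0, "jaw": 0.9}, {"dx": -0.225, "dy": 0.067, "dz": 0.1, "yaw": 0, "jaw": 0.9}, {"dx": -0.225, "dy": 0.067, "dz": 0.1, "yaw": 0, "jaw": 0.9}, {"dx": -0.225, "dy": 0.067, "dz": 0.1, "yaw": 0, "jaw": 0.9}, {"dx": -0.225, "dy": 0.067, "dz": 0.1, "yaw": 0, "jaw": 0.9}, {"dx": -0.225, "dy": 0.067, "dz": 0.1, "yaw": 0, "jaw": 0.9}, {"dx": -0.225, "dy": 0.067, "dz": 0.1, "yaw": 0, "jaw": 0.9}]'

```text
clock: 9.35
eef_pos: [378.1, 268.1, 120.1]
tool_rot: [-3.134, -0.0, 1.572]
force: [1.4, 0.2, 0.0]
width: 76.9
gripper_force: 0.0
```

```bash
python3 - <<'E'
from h import *
s=read_state();print(s['eef_pos'],s['force'],s['width'],s['qpos'])
im,d,p=grab('wrist','w10.png'); C=cloud(p,d);report('w10',im,d,p,300)
im,d,p=grab('top','t2.png');report('t',im,d,p,150)
E
```

```text
[378.1280049  268.09321484 120.06002045] [1.39234616 0.19472398 0.03563639] 76.93556104843819 [-1.17350858  0.68710025  0.76902451  2.13804916 -0.82388914  0.65105382
  0.18273604]
w10 blue px [500 276] z% [24.7 25.6 26.3] rect 596.8 184.7 24.5 62.8 ang 15.0 @z 10
w10 blue px [256 188] z% [ 9.1 10.  10.9] rect 377.6 267.9 58.9 58.4 ang 66.6 @z 10
w10 white px [337 320] z% [ 9.8 10.6 11.4] rect 452.1 135.8 22.7 36.5 ang 22.4 @z 10.6
w10 white px [476 298] z% [16.9 17.6 18.4] rect 577.6 170.3 36.8 12.9 ang 86.6 @z 17.6
w10 white px [502 218] z% [16.9 17.7 18.5] rect 581.9 246.3 75.6 12.5 ang 86.8 @z 17.7
w10 white px [479 205] z% [16.8 17.7 18.5] rect 558.0 247.8 188.2 12.9 ang 86.8 @z 17.7
w10 orange px [256 189] z% [ 9.7 10.5 11.3] rect 377.8 268.1 16.3 17.0 ang 0.2 @z 11
w10 wood px [282 317] z% [ 9.9 10.7 11.5] rect 401.1 141.7 16.0 85.7 ang 84.7 @z 10.7
w10 wood px [255 192] z% [ 9.5 10.3 11.2] rect 376.8 264.6 29.9 33.1 ang 76.6 @z 10.3
t white px [356 239] z% [49.7 53.7 56.4] rect 353.2 -249.0 44.6 42.1 ang 89.9 @z 53.7
t white px [413 239] z% [ 5.   9.4 18. ] rect 357.4 -405.3 113.9 109.1 ang 0.3 @z 9.4
t white px [308 215] z% [44.1 53.5 56.2] rect 417.0 -123.8 45.3 42.7 ang 89.7 @z 53.5
t white px [214 194] z% [ 5.5 10.3 13.5] rect 476.7 133.7 64.9 31.0 ang 0.1 @z 10.3
t white px [259 132] z% [ 2.1  5.6 16.6] rect 655.5 6.8 104.3 214.8 ang 1.1 @z 5.6
t wood px [174 165] z% [-0.2 16.9 20.6] rect 559.3 247.1 192.4 18.9 ang 86.8 @z 16.9
t wood px [163 156] z% [-0.1 17.  20.2] rect 585.1 278.1 130.5 18.9 ang 86.4 @z 17.0
t wood px [160 148] z% [ 0.2 16.9 20.4] rect 609.6 287.0 108.1 19.1 ang 86.6 @z 16.9
t wood px [164 139] z% [ 0.3 16.9 20.3] rect 632.8 275.1 127.5 19.0 ang 87.0 @z 16.9
t wood px [176 132] z% [-0.8 16.8 20.4] rect 654.8 242.3 193.3 19.3 ang 86.7 @z 16.8
t wood px [356 143] z% [ 2.9  7.1 25.1] rect 618.1 -263.1 157.6 96.5 ang 87.1 @z 7.1
```

arm_command --deltas '[{"dx": 0, "dy": 0, "dz": -0.04, "yaw": 0, "jaw": 0.81}, {"dx": 0, "dy": 0, "dz": -0.08, "yaw": 0, "jaw": 0.81}, {"dx": 0, "dy": 0, "dz": -0.1, "yaw": 0, "jaw": 0.81}, {"dx": 0, "dy": 0, "dz": -0.1, "yaw": 0, "jaw": 0.81}, {"dx": 0, "dy": 0, "dz": -0.11, "yaw": 0, "jaw": 0.81}, {"dx": 0, "dy": 0, "dz": -0.12, "yaw": 0, "jaw": 0.81}, {"dx": 0, "dy": 0, "dz": -0.12, "yaw": 0, "jaw": 0.81}, {"dx": 0, "dy": 0, "dz": -0.12, "yaw": 0, "jaw": 0.81}]'

```text
clock: 10.25
eef_pos: [379.4, 267.3, 0.5]
tool_rot: [-3.135, -0.0, 1.569]
force: [-0.1, 0.5, 0.4]
width: 69.2
gripper_force: 0.0
```

arm_command --deltas '[{"dx": -0.001, "dy": 0.0005, "dz": -0.002, "yaw": 0, "jaw": 0.81}, {"dx": -0.001, "dy": 0.0005, "dz": -0.002, "yaw": 0, "jaw": 0.81}, {"dx": -0.001, "dy": 0.0005, "dz": -0.002, "yaw": 0, "jaw": 0.5}, {"dx": -0.001, "dy": 0.0005, "dz": -0.002, "yaw": 0, "jaw": 0.5}, {"dx": -0.001, "dy": 0.0005, "dz": -0.002, "yaw": 0, "jaw": 0.5}, {"dx": -0.001, "dy": 0.0005, "dz": -0.002, "yaw": 0, "jaw": 0.5}, {"dx": -0.001, "dy": 0.0005, "dz": 0.01, "yaw": 0, "jaw": 0.5}, {"dx": -0.001, "dy": 0.0005, "dz": 0.04, "yaw": 0, "jaw": 0.5}, {"dx": -0.001, "dy": 0.0005, "dz": 0.08, "yaw": 0, "jaw": 0.5}, {"dx": -0.001, "dy": 0.0005, "dz": 0.08, "yaw": 0, "jaw": 0.5}, {"dx": -0.001, "dy": 0.0005, "dz": 0.08, "yaw": 0, "jaw": 0.5}]'

```text
clock: 11.35
eef_pos: [377.3, 268.7, 80.5]
tool_rot: [-3.135, -0.001, 1.571]
force: [-0.4, 0.0, -0.6]
width: 57.0
gripper_force: 63.9
```

```bash
python3 - <<'E'
from h import *
s=read_state();print(s['eef_pos'],s['force'],s['width'])
im,d,p=grab('wrist','w11.png'); C=cloud(p,d);report('w11',im,d,p,300)
E
```

```text
[377.25005717 268.74625357  80.50712384] [-0.38143573  0.00165216 -0.59568679] 56.98604816215836
w11 white px [495 282] z% [16.9 17.6 18.3] rect 555.8 209.3 112.4 13.3 ang 86.5 @z 17.6
w11 orange px [278 338] z% [4.1 6.7 9. ] rect 396.2 154.6 76.0 12.2 ang 2.0 @z 11
w11 wood px [280 349] z% [10.1 10.8 11.5] rect 395.6 142.9 17.1 74.6 ang 85.0 @z 10.8
```

arm_command --deltas '[{"dx": 0.05, "dy": 0.005, "dz": 0.0, "yaw": 0, "jaw": 0.5}, {"dx": 0.1, "dy": 0.01, "dz": 0.0, "yaw": 0, "jaw": 0.5}, {"dx": 0.14, "dy": 0.015, "dz": 0.0, "yaw": 0, "jaw": 0.5}, {"dx": 0.18, "dy": 0.02, "dz": 0.0, "yaw": 0, "jaw": 0.5}, {"dx": 0.22, "dy": 0.022, "dz": 0.0, "yaw": 0, "jaw": 0.5}, {"dx": 0.231, "dy": 0.022, "dz": -0.02, "yaw": 0, "jaw": 0.5}, {"dx": 0.231, "dy": 0.022, "dz": -0.04, "yaw": 0, "jaw": 0.5}, {"dx": 0.231, "dy": 0.022, "dz": -0.06, "yaw": 0, "jaw": 0.5}, {"dx": 0.231, "dy": 0.022, "dz": -0.06, "yaw": 0, "jaw": 0.5}, {"dx": 0.231, "dy": 0.022, "dz": -0.06, "yaw": 0, "jaw": 0.5}]'

```text
clock: 12.4
eef_pos: [607.1, 289.7, 18.7]
tool_rot: [-3.131, 0.001, 1.57]
force: [-0.3, -0.5, -0.0]
width: 56.4
gripper_force: 63.5
```

```bash
python3 - <<'E'
from h import *
s=read_state();print(s['eef_pos'],s['force'],s['width'])
im,d,p=grab('wrist','w12.png'); C=cloud(p,d);report('w12',im,d,p,300)
E
```

```text
[607.13098173 289.71729515  18.73338453] [-0.27795139 -0.51735497 -0.04534534] 56.3652212138959
w12 blue px [255 271] z% [31.1 34.7 37.7] rect 607.4 274.6 67.5 71.1 ang 0.2 @z 10
w12 wood px [298 341] z% [17.2 17.8 18.5] rect 629.9 237.5 28.6 13.4 ang 86.8 @z 17.8
w12 wood px [208 332] z% [17.2 17.9 18.5] rect 582.2 244.2 41.5 13.0 ang 87.6 @z 17.9
w12 wood px [255 272] z% [32.6 34.9 36.8] rect 605.1 291.1 37.7 41.9 ang 69.5 @z 34.9
w12 wood px [364 209] z% [17.  17.8 18.5] rect 658.0 314.2 45.0 13.4 ang 86.7 @z 17.8
w12 wood px [315 201] z% [17.  17.8 18.6] rect 634.3 318.3 39.9 13.5 ang 86.7 @z 17.8
w12 wood px [265 183] z% [17.1 17.9 18.6] rect 610.9 327.8 23.5 13.5 ang 86.8 @z 17.9
w12 wood px [211 191] z% [17.1 17.9 18.7] rect 586.8 322.4 36.9 13.2 ang 86.8 @z 17.9
w12 wood px [161 191] z% [17.1 17.9 18.6] rect 562.6 323.0 38.4 13.6 ang 86.8 @z 17.9
```

Disc 2 hangs tilted about 6° about the jaw line. Lowering it onto the slats should level it, and then I can release.

arm_command --deltas '[{"dx": 0.001, "dy": 0, "dz": -0.003, "yaw": 0, "jaw": 0.5}, {"dx": 0.001, "dy": 0, "dz": -0.0045, "yaw": 0, "jaw": 0.5}, {"dx": 0.001, "dy": 0, "dz": -0.0045, "yaw": 0, "jaw": 0.5}, {"dx": 0.001, "dy": 0, "dz": -0.0045, "yaw": 0, "jaw": 0.5}, {"dx": 0.001, "dy": 0, "dz": -0.0045, "yaw": 0, "jaw": 0.9}, {"dx": 0.001, "dy": 0, "dz": -0.0045, "yaw": 0, "jaw": 0.9}, {"dx": 0.001, "dy": 0, "dz": -0.0045, "yaw": 0, "jaw": 0.9}, {"dx": 0.001, "dy": 0, "dz": -0.0045, "yaw": 0, "jaw": 0.9}, {"dx": 0.001, "dy": 0, "dz": 0.03, "yaw": 0, "jaw": 0.9}, {"dx": 0.001, "dy": 0, "dz": 0.08, "yaw": 0, "jaw": 0.9}, {"dx": 0.001, "dy": 0, "dz": 0.13, "yaw": 0, "jaw": 0.9}, {"dx": 0.001, "dy": 0, "dz": 0.16, "yaw": 0, "jaw": 0.9}, {"dx": 0.001, "dy": 0, "dz": 0.16, "yaw": 0, "jaw": 0.9}]'

```text
clock: 13.75
eef_pos: [612.3, 290.3, 185.5]
tool_rot: [3.141, -0.003, 1.57]
force: [0.2, -0.0, -0.5]
width: 76.9
gripper_force: 0.0
```

```bash
python3 - <<'E'
from h import *
s=read_state();print(s['eef_pos'],s['force'],s['width'],s['qpos'])
im,d,p=grab('wrist','w13.png'); C=cloud(p,d)
H,S,V=hsvm(im)
m=((H>98)&(H<125)&(S>110)&(V>60)).astype(np.uint8)
for c in cv2.findContours(m,cv2.RETR_EXTERNAL,cv2.CHAIN_APPROX_NONE)[0]:
    if cv2.contourArea(c)>300:
        W=onplane(p,c.reshape(-1,2),26)[:,:2].astype(np.float32); mm=np.zeros(m.shape,np.uint8);cv2.drawContours(mm,[c],-1,1,-1)
        print(cv2.minAreaRect(W),np.percentile(C[mm>0][:,2],[5,50,95]))
E
```

```text
[612.34761012 290.30245546 185.47013256] [ 0.23478215 -0.0481808  -0.49693871] 76.88206838941922 [-0.88525169  0.83994278  0.77822484  1.49413419 -0.64092394  1.07226011
  0.03791465]
((601.8287963867188, 200.2947998046875), (58.708980560302734, 58.6458625793457), 85.8514175415039) [24.8221541  26.01501344 27.16563204]
((609.1661376953125, 290.4534606933594), (58.251861572265625, 58.745914459228516), 84.63080596923828) [24.80774608 25.95843425 27.1800125 ]
```

View pics/w13.png

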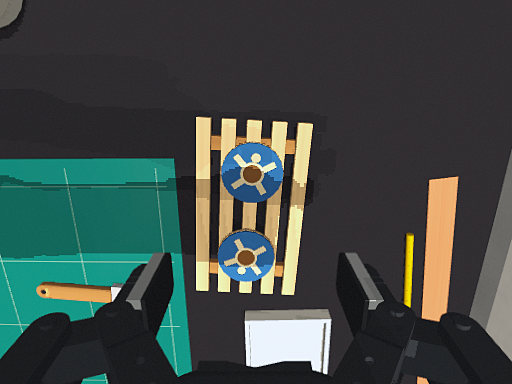

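Both discs lie flat on the rack, at (252,173) and (246,257), about 30 mm apart. Pots next.

arm_command --deltas '[{"dx": -0.195, "dy": -0.414, "dz": 0, "yaw": 0, "jaw": 1}, {"dx": -0.195, "dy": -0.414, "dz": 0, "yaw": 0, "jaw": 1}, {"dx": -0.195, "dy": -0.414, "dz": 0, "yaw": 0, "jaw": 1}, {"dx": -0.195, "dy": -0.414, "dz": 0, "yaw": 0, "jaw": 1}, {"dx": -0.195, "dy": -0.414, "dz": 0, "yaw": 0, "jaw": 1}, {"dx": -0.195, "dy": -0.414, "dz": 0, "yaw": 0, "jaw": 1}, {"dx": -0.195, "dy": -0.414, "dz": 0, "yaw": 0, "jaw": 1}, {"dx": -0.195, "dy": -0.414, "dz": 0, "yaw": 0, "jaw": 1}, {"dx": -0.195, "dy": -0.414, "dz": 0, "yaw": 0, "jaw": 1}, {"dx": -0.195, "dy": -0.414, "dz": 0, "yaw": 0, "jaw": 1}, {"dx": -0.195, "dy": -0.414, "dz": -0.05, "yaw": 0, "jaw": 1}, {"dx": -0.195, "dy": -0.414, "dz": -0.08, "yaw": 0, "jaw": 1}, {"dx": -0.195, "dy": -0.414, "dz": -0.08, "yaw": 0, "jaw": 1}, {"dx": -0.195, "dy": -0.414, "dz": -0.08, "yaw": 0, "jaw": 1}]'

```text
clock: 15.2
eef_pos: [413.6, -123.8, 99.5]
tool_rot: [-3.131, -0.0, 1.57]
force: [0.2, 0.8, 0.7]
width: 85.6
gripper_force: 0.0
```

```bash
cat >> h.py <<'E'
def lids(n='wrist',z=54,lo=48,hi=62,f=None):
    s=read_state();print(np.round(s['eef_pos'],1),s['force'].round(1),round(s['width'],1),round(s['clock'],2))
    im,d,p=grab(n,f);C=cloud(p,d);H,S,V=hsvm(im)
    m=((C[...,2]>lo)&(C[...,2]<hi)&(S<60)&(V>110)&(d>0)).astype(np.uint8)
    for c in cv2.findContours(m,cv2.RETR_EXTERNAL,cv2.CHAIN_APPROX_NONE)[0]:
        if cv2.contourArea(c)>60:
            W=onplane(p,c.reshape(-1,2),z)[:,:2].astype(np.float32); mm=np.zeros(m.shape,np.uint8);cv2.drawContours(mm,[c],-1,1,-1)
            print('lid',np.round(cv2.minEnclosingCircle(W)[0],1),round(cv2.minEnclosingCircle(W)[1],1),'z',np.percentile(C[(mm>0)&(m>0)][:,2],[5,50,95]).round(1))
E
python3 -c "
from h import *
lids()"
```

```text
[ 413.6 -123.8   99.5] [0.2 0.8 0.7] 85.6 15.2
lid [ 354.5 -238.3] 19.9 z [48.9 53.6 54.6]
lid [ 417.7 -123.2] 23.0 z [52.5 53.8 54.8]
```

arm_command --deltas '[{"dx": 0.004, "dy": 0, "dz": -0.03, "yaw": 0, "jaw": 1}, {"dx": 0.004, "dy": 0, "dz": -0.05, "yaw": 0, "jaw": 1}, {"dx": 0.004, "dy": 0, "dz": -0.07, "yaw": 0, "jaw": 1}, {"dx": 0.004, "dy": 0, "dz": -0.071, "yaw": 0, "jaw": 1}, {"dx": 0.004, "dy": 0, "dz": -0.071, "yaw": 0, "jaw": 1}, {"dx": 0.004, "dy": 0, "dz": -0.071, "yaw": 0, "jaw": 0.3}, {"dx": 0.004, "dy": 0, "dz": -0.071, "yaw": 0, "jaw": 0.3}, {"dx": 0.004, "dy": 0, "dz": -0.071, "yaw": 0, "jaw": 0.3}, {"dx": 0.004, "dy": 0, "dz": -0.071, "yaw": 0, "jaw": 0.3}, {"dx": 0.004, "dy": 0, "dz": -0.071, "yaw": 0, "jaw": 0.3}, {"dx": 0.004, "dy": 0, "dz": -0.071, "yaw": 0, "jaw": 0.3}]'

```text
clock: 16.35
eef_pos: [418.6, -124.0, 29.8]
tool_rot: [-3.135, 0.0, 1.57]
force: [0.0, 0.7, 9.4]
width: 42.9
gripper_force: 59.4
```

arm_command --deltas '[{"dx": 0, "dy": 0, "dz": 0.03, "yaw": 0, "jaw": 0.3}, {"dx": 0, "dy": 0, "dz": 0.06, "yaw": 0, "jaw": 0.3}, {"dx": 0.04, "dy": -0.02, "dz": 0.07, "yaw": 0, "jaw": 0.3}, {"dx": 0.08, "dy": -0.04, "dz": 0.07, "yaw": 0, "jaw": 0.3}, {"dx": 0.12, "dy": -0.06, "dz": 0.07, "yaw": 0, "jaw": 0.3}, {"dx": 0.16, "dy": -0.08, "dz": 0.07, "yaw": 0, "jaw": 0.3}, {"dx": 0.198, "dy": -0.099, "dz": 0.07, "yaw": 0, "jaw": 0.3}, {"dx": 0.198, "dy": -0.099, "dz": 0.07, "yaw": 0, "jaw": 0.3}, {"dx": 0.198, "dy": -0.099, "dz": 0.04, "yaw": 0, "jaw": 0.3}, {"dx": 0.198, "dy": -0.099, "dz": 0.04, "yaw": 0, "jaw": 0.3}, {"dx": 0.198, "dy": -0.099, "dz": 0.04, "yaw": 0, "jaw": 0.3}]'

```text
clock: 17.45
eef_pos: [615.0, -222.3, 68.5]
tool_rot: [-3.131, -0.001, 1.57]
force: [-0.7, -0.0, 0.3]
width: 43.1
gripper_force: 61.4
```

```bash
python3 -c "
from h import *
lids(z=91,lo=75,hi=110,f='w14.png')"
```

```text
[ 615.  -222.3   68.5] [-0.7 -0.   0.3] 43.1 17.45
lid [ 614.  -221.1] 24.6 z [91.4 92.5 93.5]
```

View pics/w14.png

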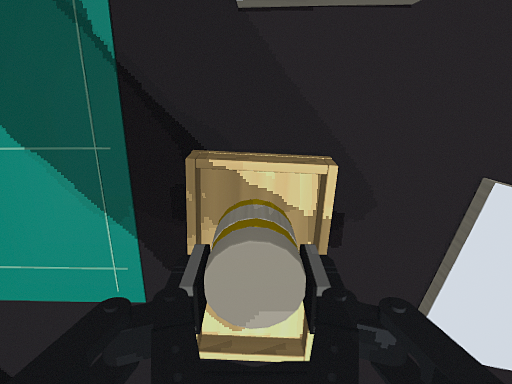

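The pot is upright over the +y bay, lid centre near (254,280). Lower and release.

arm_command --deltas '[{"dx": 0, "dy": 0, "dz": -0.02, "yaw": 0, "jaw": 0.3}, {"dx": 0, "dy": 0, "dz": -0.034, "yaw": 0, "jaw": 0.3}, {"dx": 0, "dy": 0, "dz": -0.034, "yaw": 0, "jaw": 0.3}, {"dx": 0, "dy": 0, "dz": -0.034, "yaw": 0, "jaw": 0.3}, {"dx": 0, "dy": 0, "dz": -0.034, "yaw": 0, "jaw": 0.9}, {"dx": 0, "dy": 0, "dz": -0.034, "yaw": 0, "jaw": 0.9}, {"dx": 0, "dy": 0, "dz": -0.034, "yaw": 0, "jaw": 0.9}, {"dx": 0, "dy": 0, "dz": -0.034, "yaw": 0, "jaw": 0.9}, {"dx": 0, "dy": 0, "dz": 0.0, "yaw": 0, "jaw": 1}, {"dx": 0, "dy": 0, "dz": 0.04, "yaw": 0, "jaw": 1}, {"dx": 0, "dy": 0, "dz": 0.06, "yaw": 0, "jaw": 1}, {"dx": -0.13, "dy": -0.015, "dz": 0.06, "yaw": 0, "jaw": 1}, {"dx": -0.262, "dy": -0.026, "dz": 0.06, "yaw": 0, "jaw": 1}, {"dx": -0.262, "dy": -0.026, "dz": 0.06, "yaw": 0, "jaw": 1}, {"dx": -0.262, "dy": -0.026, "dz": 0.06, "yaw": 0, "jaw": 1}, {"dx": -0.262, "dy": -0.026, "dz": 0.06, "yaw": 0, "jaw": 1}, {"dx": -0.262, "dy": -0.026, "dz": 0.06, "yaw": 0, "jaw": 1}, {"dx": -0.262, "dy": -0.026, "dz": 0.06, "yaw": 0, "jaw": 1}]'

```text
clock: 19.3
eef_pos: [352.3, -249.3, 129.3]
tool_rot: [-3.133, -0.001, 1.566]
force: [1.4, -0.1, -0.5]
width: 85.3
gripper_force: 0.0
```

```bash
python3 -c "
from h import *
lids();lids('top',z=56)
print(read_state()['qpos'])"
```

```text
[ 352.3 -249.3  129.3] [ 1.4 -0.1 -0.5] 85.3 19.3
lid [ 352.3 -247.3] 22.9 z [52.7 53.8 54.9]
[ 354.7 -249.5  129.2] [ 0.6  0.2 -0.6] 85.7 19.35
lid [ 353.5 -246.5] 21.8 z [50.2 53.9 57.5]
lid [ 616.9 -222.6] 23.0 z [54.  57.8 60.9]
[ 0.11292132  0.59331562  0.63381982  2.20353745 -0.67692664  0.54887528
  1.26284703]
```

arm_command --deltas '[{"dx": -0.001, "dy": 0.002, "dz": -0.04, "yaw": 0, "jaw": 1}, {"dx": -0.001, "dy": 0.002, "dz": -0.07, "yaw": 0, "jaw": 1}, {"dx": -0.001, "dy": 0.002, "dz": -0.09, "yaw": 0, "jaw": 1}, {"dx": -0.001, "dy": 0.002, "dz": -0.1, "yaw": 0, "jaw": 1}, {"dx": -0.001, "dy": 0.002, "dz": -0.1, "yaw": 0, "jaw": 1}, {"dx": -0.001, "dy": 0.002, "dz": -0.1, "yaw": 0, "jaw": 1}, {"dx": -0.001, "dy": 0.002, "dz": -0.1, "yaw": 0, "jaw": 0.3}, {"dx": -0.001, "dy": 0.002, "dz": -0.1, "yaw": 0, "jaw": 0.3}, {"dx": -0.001, "dy": 0.002, "dz": -0.1, "yaw": 0, "jaw": 0.3}, {"dx": -0.001, "dy": 0.002, "dz": -0.1, "yaw": 0, "jaw": 0.3}, {"dx": -0.001, "dy": 0.002, "dz": -0.1, "yaw": 0, "jaw": 0.3}, {"dx": -0.001, "dy": 0.002, "dz": -0.1, "yaw": 0, "jaw": 0.3}]'

```text
clock: 20.6
eef_pos: [353.6, -247.1, 29.5]
tool_rot: [-3.135, 0.001, 1.57]
force: [-0.5, 0.3, 6.5]
width: 43.4
gripper_force: 59.9
```

arm_command --deltas '[{"dx": 0, "dy": 0, "dz": 0.03, "yaw": 0, "jaw": 0.3}, {"dx": 0, "dy": 0, "dz": 0.06, "yaw": 0, "jaw": 0.3}, {"dx": 0.03, "dy": -0.006, "dz": 0.075, "yaw": 0, "jaw": 0.3}, {"dx": 0.07, "dy": -0.013, "dz": 0.075, "yaw": 0, "jaw": 0.3}, {"dx": 0.11, "dy": -0.02, "dz": 0.075, "yaw": 0, "jaw": 0.3}, {"dx": 0.15, "dy": -0.028, "dz": 0.075, "yaw": 0, "jaw": 0.3}, {"dx": 0.19, "dy": -0.035, "dz": 0.075, "yaw": 0, "jaw": 0.3}, {"dx": 0.23, "dy": -0.042, "dz": 0.075, "yaw": 0, "jaw": 0.3}, {"dx": 0.259, "dy": -0.048, "dz": 0.075, "yaw": 0, "jaw": 0.3}, {"dx": 0.259, "dy": -0.048, "dz": 0.075, "yaw": 0, "jaw": 0.3}, {"dx": 0.259, "dy": -0.048, "dz": 0.04, "yaw": 0, "jaw": 0.3}, {"dx": 0.259, "dy": -0.048, "dz": 0.04, "yaw": 0, "jaw": 0.3}, {"dx": 0.259, "dy": -0.048, "dz": 0.04, "yaw": 0, "jaw": 0.3}]'

```text
clock: 21.9
eef_pos: [610.8, -294.6, 68.6]
tool_rot: [-3.131, -0.001, 1.57]
force: [-0.3, -0.7, 0.4]
width: 42.9
gripper_force: 61.4
```

```bash
python3 -c "
from h import *
lids(z=91,lo=75,hi=110)"
```

```text
[ 610.8 -294.6   68.6] [-0.3 -0.7  0.4] 42.9 21.9
lid [ 609.3 -294.4] 24.8 z [91.7 92.8 93.8]
```

arm_command --deltas '[{"dx": 0.001, "dy": 0, "dz": -0.02, "yaw": 0, "jaw": 0.3}, {"dx": 0.001, "dy": 0, "dz": -0.034, "yaw": 0, "jaw": 0.3}, {"dx": 0.001, "dy": 0, "dz": -0.034, "yaw": 0, "jaw": 0.3}, {"dx": 0.001, "dy": 0, "dz": -0.034, "yaw": 0, "jaw": 0.3}, {"dx": 0.001, "dy": 0, "dz": -0.034, "yaw": 0, "jaw": 0.9}, {"dx": 0.001, "dy": 0, "dz": -0.034, "yaw": 0, "jaw": 0.9}, {"dx": 0.001, "dy": 0, "dz": -0.034, "yaw": 0, "jaw": 0.9}, {"dx": 0.001, "dy": 0, "dz": -0.034, "yaw": 0, "jaw": 0.9}, {"dx": 0.001, "dy": 0, "dz": 0.0, "yaw": 0, "jaw": 0.9}, {"dx": 0.001, "dy": 0, "dz": 0.05, "yaw": 0, "jaw": 0.9}, {"dx": 0.001, "dy": 0, "dz": 0.09, "yaw": 0, "jaw": 0.9}, {"dx": 0.001, "dy": 0, "dz": 0.09, "yaw": 0, "jaw": 0.9}]'

```text
clock: 23.15
eef_pos: [616.0, -298.0, 165.6]
tool_rot: [3.14, 0.006, 1.57]
force: [0.1, -0.4, 1.1]
width: 76.9
gripper_force: 0.0
```

arm_command --deltas '[{"dx": -0.182, "dy": 0.435, "dz": 0, "yaw": 85, "jaw": 0.6}, {"dx": -0.182, "dy": 0.435, "dz": 0, "yaw": 85, "jaw": 0.6}, {"dx": -0.182, "dy": 0.435, "dz": 0, "yaw": 85, "jaw": 0.6}, {"dx": -0.182, "dy": 0.435, "dz": 0, "yaw": 85, "jaw": 0.6}, {"dx": -0.182, "dy": 0.435, "dz": 0, "yaw": 85, "jaw": 0.6}, {"dx": -0.182, "dy": 0.435, "dz": 0, "yaw": 85, "jaw": 0.6}, {"dx": -0.182, "dy": 0.435, "dz": 0, "yaw": 85, "jaw": 0.6}, {"dx": -0.182, "dy": 0.435, "dz": 0, "yaw": 85, "jaw": 0.6}, {"dx": -0.182, "dy": 0.435, "dz": 0, "yaw": 85, "jaw": 0.6}, {"dx": -0.182, "dy": 0.435, "dz": 0, "yaw": 85, "jaw": 0.6}, {"dx": -0.182, "dy": 0.435, "dz": 0, "yaw": 85, "jaw": 0.6}, {"dx": -0.182, "dy": 0.435, "dz": -0.05, "yaw": 85, "jaw": 0.6}, {"dx": -0.182, "dy": 0.435, "dz": -0.05, "yaw": 85, "jaw": 0.6}, {"dx": -0.182, "dy": 0.435, "dz": -0.05, "yaw": 85, "jaw": 0.6}]'

```text
clock: 24.55
eef_pos: [430.7, 138.4, 108.5]
tool_rot: [-3.131, -0.002, 3.051]
force: [0.1, 0.6, 0.7]
width: 51.0
gripper_force: 0.0
```

```bash
python3 - <<'E'
from h import *
s=read_state();print(s['eef_pos'],s['tool_rot'],s['width'],s['qpos'][6])
im,d,p=grab('wrist','w15.png');report('w15',im,d,p,150)
lids('top',z=58,f='t3.png')
E
```

```text
[430.69204149 138.35475917 108.50151709] [-3.13139267e+00 -2.24736997e-03  3.05051362e+00] 51.02192173707092 1.5233588588890916
w15 white px [258 229] z% [ 9.9 10.7 11.5] rect 460.2 136.8 27.1 29.2 ang 85.0 @z 10.7
w15 orange px [259 147] z% [ 9.7 10.7 11.6] rect 401.0 141.9 17.2 86.0 ang 84.7 @z 11
w15 wood px [301 347] z% [16.8 17.6 18.3] rect 577.1 166.7 30.8 14.4 ang 88.0 @z 17.6
w15 wood px [480 341] z% [16.7 17.6 18.4] rect 585.7 324.6 32.9 13.7 ang 83.9 @z 17.6
w15 wood px [301 327] z% [16.7 17.6 18.3] rect 553.4 167.9 30.1 14.2 ang 86.6 @z 17.6
w15 wood px [471 321] z% [16.7 17.6 18.3] rect 561.7 313.7 56.9 14.6 ang 86.6 @z 17.6
w15 wood px [258 262] z% [ 9.3 10.2 11. ] rect 490.3 134.1 29.6 30.6 ang 85.2 @z 10.2
[431.7 138.8 109.6] [ 0.5 -0.1  0.9] 51.1 24.6
lid [ 613.9 -295.3] 24.1 z [53.4 57.7 60.9]
lid [ 616.4 -222.3] 23.0 z [53.5 57.6 60.6]
```

View pics/w15.png

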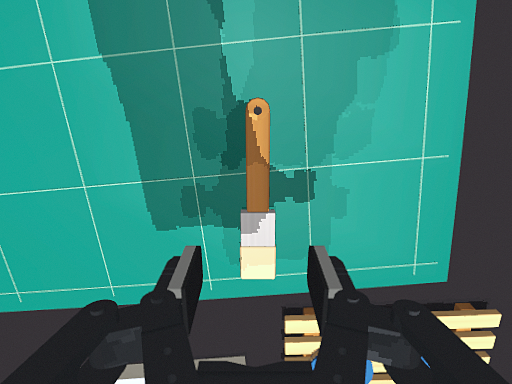

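Both pots are in the box and the brush lies along the tool axis (handle from (257,100) to (258,210)). Grip at its balance point.

arm_command --deltas '[{"dx": -0.003, "dy": 0.001, "dz": -0.04, "yaw": 0, "jaw": 0.6}, {"dx": -0.003, "dy": 0.001, "dz": -0.08, "yaw": 0, "jaw": 0.6}, {"dx": -0.003, "dy": 0.001, "dz": -0.095, "yaw": 0, "jaw": 0.6}, {"dx": -0.003, "dy": 0.001, "dz": -0.104, "yaw": 0, "jaw": 0.6}, {"dx": -0.003, "dy": 0.001, "dz": -0.104, "yaw": 0, "jaw": 0.6}, {"dx": -0.003, "dy": 0.001, "dz": -0.104, "yaw": 0, "jaw": 0.6}]'

```text
clock: 25.25
eef_pos: [429.3, 141.3, 6.2]
tool_rot: [-3.134, 0.002, 3.054]
force: [0.6, -0.2, -0.1]
width: 51.4
gripper_force: 0.0
```

arm_command --deltas '[{"dx": 0, "dy": -0.001, "dz": -0.0015, "yaw": 0, "jaw": 0.6}, {"dx": 0, "dy": -0.001, "dz": -0.0015, "yaw": 0, "jaw": 0.05}, {"dx": 0, "dy": -0.001, "dz": -0.0015, "yaw": 0, "jaw": 0.05}, {"dx": 0, "dy": -0.001, "dz": -0.0015, "yaw": 0, "jaw": 0.05}, {"dx": 0, "dy": -0.001, "dz": -0.0015, "yaw": 0, "jaw": 0.05}, {"dx": 0, "dy": -0.001, "dz": -0.0015, "yaw": 0, "jaw": 0.05}, {"dx": 0, "dy": -0.001, "dz": -0.0015, "yaw": 0, "jaw": 0.05}, {"dx": 0, "dy": -0.001, "dz": 0.02, "yaw": 0, "jaw": 0.05}, {"dx": 0, "dy": -0.001, "dz": 0.06, "yaw": 0, "jaw": 0.05}, {"dx": 0, "dy": -0.001, "dz": 0.1, "yaw": 0, "jaw": 0.05}, {"dx": 0, "dy": -0.001, "dz": 0.1, "yaw": 0, "jaw": 0.05}, {"dx": 0, "dy": -0.001, "dz": 0.1, "yaw": 0, "jaw": 0.05}]'

```text
clock: 26.45
eef_pos: [428.3, 140.7, 105.4]
tool_rot: [-3.134, 0.001, 3.055]
force: [-0.0, 0.0, -0.5]
width: 15.9
gripper_force: 59.1
```

```bash
cat >> h.py <<'E'
def brush(f=None,n='wrist',lo=0,hi=130):
    s=read_state();print(s['eef_pos'].round(1),s['tool_rot'].round(3),s['force'].round(1),round(s['width'],1))
    im,d,p=grab(n,f);C=cloud(p,d);H,S,V=hsvm(im)
    for k,m in {'handle':((H<18)&(S>120)&(V>70)),'bristle':((H>17)&(H<38)&(S>30)&(V>110)),'steel':((S<45)&(V>110))}.items():
        m=m&(C[...,2]>lo)&(C[...,2]<hi)&(d>0)
        num,L,st,_=cv2.connectedComponentsWithStats(m.astype(np.uint8))
        for i in range(1,num):
            if st[i,4]>150:
                P=C[L==i]; print(k,st[i,4],'mean',P.mean(0).round(1),'min',P.min(0).round(),'max',P.max(0).round())
E
python3 -c "
from h import *
brush(lo=60)"
```

```text
[428.3 140.7 105.4] [-3.134e+00  1.000e-03  3.055e+00] [-0.   0.  -0.5] 15.9
handle 6578 mean [397.8 143.  112. ] min [358. 131. 104.] max [445. 154. 115.]
bristle 1073 mean [481.8 135.7 111.5] min [474. 121. 110.] max [491. 150. 113.]
steel 2006 mean [460.6 137.6 112. ] min [444. 123. 110.] max [477. 150. 114.]
```

arm_command --deltas '[{"dx": 0.03, "dy": -0.015, "dz": 0, "yaw": -8, "jaw": 0.05}, {"dx": 0.06, "dy": -0.03, "dz": 0, "yaw": -16, "jaw": 0.05}, {"dx": 0.09, "dy": -0.045, "dz": 0, "yaw": -24, "jaw": 0.05}, {"dx": 0.12, "dy": -0.06, "dz": 0, "yaw": -32, "jaw": 0.05}, {"dx": 0.15, "dy": -0.075, "dz": 0, "yaw": -40, "jaw": 0.05}, {"dx": 0.17, "dy": -0.09, "dz": 0, "yaw": -48, "jaw": 0.05}, {"dx": 0.19, "dy": -0.1, "dz": 0, "yaw": -56, "jaw": 0.05}, {"dx": 0.2, "dy": -0.11, "dz": 0, "yaw": -64, "jaw": 0.05}, {"dx": 0.21, "dy": -0.12, "dz": 0, "yaw": -72, "jaw": 0.05}, {"dx": 0.22, "dy": -0.128, "dz": 0, "yaw": -80, "jaw": 0.05}, {"dx": 0.224, "dy": -0.131, "dz": 0, "yaw": -84, "jaw": 0.05}, {"dx": 0.224, "dy": -0.131, "dz": -0.03, "yaw": -84, "jaw": 0.05}, {"dx": 0.224, "dy": -0.131, "dz": -0.06, "yaw": -84, "jaw": 0.05}, {"dx": 0.224, "dy": -0.131, "dz": -0.08, "yaw": -84, "jaw": 0.05}, {"dx": 0.224, "dy": -0.131, "dz": -0.08, "yaw": -84, "jaw": 0.05}, {"dx": 0.224, "dy": -0.131, "dz": -0.08, "yaw": -84, "jaw": 0.05}]'

```text
clock: 28.1
eef_pos: [651.3, 8.4, 23.6]
tool_rot: [-3.131, 0.0, 1.587]
force: [1.3, 0.0, 0.4]
width: 15.9
gripper_force: 59.1
```

```bash
python3 -c "
from h import *
brush(lo=22,f='w16.png')"
```

```text
[651.3   8.4  23.6] [-3.131  0.     1.587] [1.3 0.  0.4] 15.9
handle 6268 mean [650.1  37.   30.2] min [641.  -9.  27.] max [659.  78.  32.]
bristle 182 mean [649.4  64.8  30.3] min [644.  62.  29.] max [655.  67.  32.]
bristle 1063 mean [651.5 -45.9  30.2] min [638. -55.  27.] max [665.  19.  99.]
steel 1909 mean [651.2 -25.2  30.2] min [638. -40.  29.] max [665.  -3.  60.]
```

View pics/w16.png

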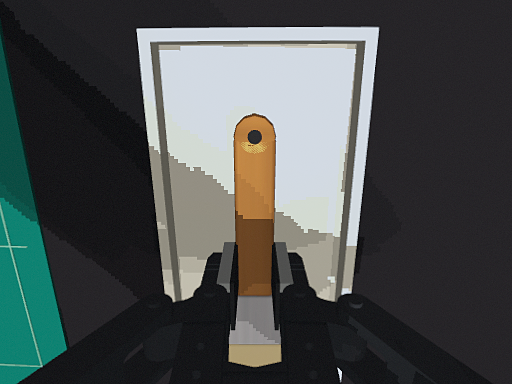

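The brush is centred lengthwise over the tray (handle end at (255,120)). Lower, open a little, withdraw.

arm_command --deltas '[{"dx": 0.0, "dy": 0.002, "dz": -0.01, "yaw": 0, "jaw": 0.05}, {"dx": 0, "dy": 0.002, "dz": -0.0155, "yaw": 0, "jaw": 0.05}, {"dx": 0, "dy": 0.002, "dz": -0.0155, "yaw": 0, "jaw": 0.05}, {"dx": 0, "dy": 0.002, "dz": -0.0155, "yaw": 0, "jaw": 0.05}, {"dx": 0, "dy": 0.002, "dz": -0.0155, "yaw": 0, "jaw": 0.4}, {"dx": 0, "dy": 0.002, "dz": -0.0155, "yaw": 0, "jaw": 0.4}, {"dx": 0, "dy": 0.002, "dz": -0.0155, "yaw": 0, "jaw": 0.4}, {"dx": 0, "dy": 0.002, "dz": -0.0155, "yaw": 0, "jaw": 0.4}, {"dx": 0, "dy": 0.002, "dz": 0.02, "yaw": 0, "jaw": 0.4}, {"dx": 0, "dy": 0.002, "dz": 0.06, "yaw": 0, "jaw": 0.4}, {"dx": 0, "dy": 0.002, "dz": 0.11, "yaw": 0, "jaw": 0.4}, {"dx": 0, "dy": 0.002, "dz": 0.16, "yaw": 0, "jaw": 0.4}, {"dx": -0.15, "dy": 0.002, "dz": 0.2, "yaw": 0, "jaw": 0.4}, {"dx": -0.15, "dy": 0.002, "dz": 0.2, "yaw": 0, "jaw": 0.4}, {"dx": -0.15, "dy": 0.002, "dz": 0.2, "yaw": 0, "jaw": 0.4}, {"dx": -0.15, "dy": 0.002, "dz": 0.2, "yaw": 0, "jaw": 0.4}]'

```text
clock: 29.75
eef_pos: [496.4, 11.0, 225.6]
tool_rot: [-3.13, -0.004, 1.584]
force: [1.0, -0.6, 0.6]
width: 34.1
gripper_force: 0.0
```

```bash
python3 - <<'E'
from h import *
brush(lo=8,hi=25,f='w17.png')
grab('scene','s9.png');im,_,_=grab('top','t9.png')
a=cv2.imread('pics/w17.png');b=cv2.imread('pics/s9.png')[100:330,100:400]
c=cv2.imread('pics/t9.png')[80:280,40:470]
o=np.zeros((600,800,3),np.uint8);o[:230,:300]=b;o[:200,300:730]=c
o[230:600,:493]=cv2.resize(a,(493,370));cv2.imwrite('pics/fin.png',o)
E
```

```text
[496.4  11.  225.6] [-3.13  -0.004  1.584] [ 1.  -0.6  0.6] 34.1
handle 1191 mean [649.8  36.4  13.5] min [642.  -7.   9.] max [660.  80.  16.]
bristle 293 mean [553.  161.4  17.7] min [546. 152.  15.] max [560. 170.  20.]
bristle 311 mean [577.1 160.9  17.7] min [570. 151.  15.] max [584. 170.  20.]
bristle 322 mean [600.8 159.8  17.5] min [594. 150.  10.] max [611. 170.  20.]
bristle 372 mean [625.1 160.2  17.6] min [618. 148.  11.] max [635. 173.  19.]
bristle 408 mean [648.9 159.6  17.5] min [641. 147.  15.] max [657. 172.  20.]
bristle 618 mean [651.6 -52.5  13.1] min [637. -69.  10.] max [667. -37.  16.]
steel 2906 mean [649.6  11.8  17.1] min [599. -99.   8.] max [703. 113.  20.]
steel 604 mean [651.6 -21.5  13.7] min [638. -37.  10.] max [666.  -7.  16.]
steel 2355 mean [ 811.2 -243.    11.5] min [ 759. -305.    8.] max [ 856. -200.   14.]
```

View pics/fin.png

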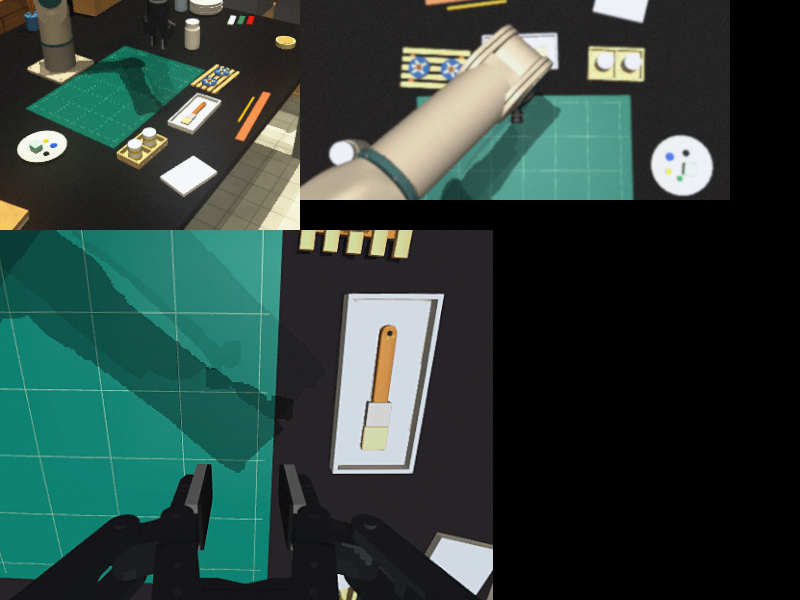

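The mat is clear: the brush lies flat in the tray at (380,385), the pots stand in the box and the discs are on the rack. The plate and jar are where they were.

```bash
python3 -c "
from cell import *
print(finish_job())"
```

```text
the job is handed in; nothing more can be done
None
```

The job is handed in at about 30 s of robot time: both discs are flat and face up on the rack about 30 mm apart, both pots are upright in the box and the brush is flat lengthwise in the tray, but on my first failed grip of one disc the fingertips pressed on the rim of its painted face and may have marked the fresh paint.

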